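Close up and clamp the battery chute's access cover

TASK

The access cover of the battery-recycling chute was left ajar after a jam was cleared. Press the cover down until it lies fully home between the chute's cheeks, then turn the orange wing nut on it clockwise until it is tight against its stop, taking as many short turns as the cheeks and the lift handle leave room for, and let go. Leave the dock, gauge, tin and jar where they stand.

Things in the scene. Friction and masses are not known exactly. Their poses are not given: they have to be found in the camera images.
- chute: steel chute on the ledge, sloping down 28 deg towards the robot into a white bin 125 mm high. Origin on the ledge, 230 mm plumb below P, where the nut's axis meets the shut cover. x level, to the uphill end; z up. Side cheeks, 3 mm thick, inner faces 48 mm either side of the middle, from 112 mm downhill to 200 mm uphill of P, stand 34 mm above the shut cover. Spout at the low end 206 mm high.
- cover (a joint): angle (rad) of the access cover: 0 is fully home, sloping 28 deg like the chute; grows as its free, downhill edge lifts. A plate 198 mm long, 92 mm wide, between the cheeks, hinged across its uphill end, 125 mm uphill of the nut's axis. The hinge is stiff: the cover stays at any angle; about 2 to 5 N near the free edge pushes it down.
- press_spot (a point): middle of the blue strip along the cover's free edge, 17 mm in from that edge, on the cover's upper face, 58 mm downhill of the nut's axis. z is outwards, square to the cover; x points uphill along it; y across. Moves with the cover.
- lift_handle (a point): middle of the cover's dark lift handle, a bar 8 mm thick across the cover (along y) on two legs 68 mm apart: 34 mm above the cover, 44 mm uphill of the nut's axis. Only an obstacle here.
- wing_nut (a joint): turn of the orange wing nut (rad): grows clockwise as seen from above; it stops dead at 4.0, which is tight. Friction torque 0.12 N m; it stays where it is left. It starts 2.8 to 3.8 rad short of tight.
- nut_grip (a point): on the wing nut's axis, 30 mm above the cover. z outwards along the axis, square to the cover; x along the wings, turning with the nut. The wings are a flat blade 72 mm long (x), 10 mm thick (y), 14 to 36 mm above the cover, 44 at the tips; below it a hub 28 mm wide. Captive in the cover: does not rise or sink. Fingers open over 45 mm strike cheeks or handle at some angles.
- dock: cracked blue charging dock, 100 x 150 mm, 52 mm high, standing loose; origin under its centre. To be left alone.
- gauge: clear acrylic sizing gauge, an upright plate 150 mm long, 76 mm high, on a foot 60 x 110 mm, loose; origin under its centre. To be left alone.
- tin: round open steel sorting tin, 124 mm across, 45 mm high, loose; origin under its centre. To be left alone.
- jar: green glass battery jar with steel lid, 94 mm across, 126 mm high, loose; origin under its centre. To be left alone.

How it is judged:
By the outcome, as a careful person would: the job done as asked, in the order asked, and still so for the second after the job is handed in, with the robot touching nothing.
It also fails if it takes over 59 s, if anything falls off the work surface, if the arm or the gripper's body presses on something with over 40 N, if the wrist force passes 120 N, or if a joint passes its speed limit or range.

ROBOT

A 7-joint arm with a two-finger parallel gripper is mounted at the origin on the work surface. World frame = base frame: x ahead of the robot, y to its left, z up, the work surface at z = 0. Lengths are in m, angles in rad, forces in N, time in s.
With the tool pointing down it reaches from about 0.425 to 0.95 m from the base axis. Payload 4.7 kg.
Tool frame: the origin (TCP) lies between the finger pads; the fingertips stand 25 mm ahead of it and the grasp point (between the pads) lies 6 mm ahead of it; x points along the fingers, z is the direction in which the jaws open and shut, and the axes are right-handed (so a half turn about x gives the same grasp; the last joint's range is limited). The gripper opens to 85 mm and grips with 20 to 120 N. Pads are 22 mm wide; open, the fingers measure 114 mm over their backs; the gripper's body (76 mm by 85 mm) begins 54 mm behind the grasp point. The pads swing forward as they close: fully open they stand 13 mm farther back than shut.
Start: joints at [1.193, 0.469, -0.049, 1.532, 0.024, 1.141, -0.082], TCP at [0.231, -0.634, 0.256] pointing down, gripper open.
Joint ranges: [-2.59, 2.59], [-0.33, 1.99], [-1.39, 1.29], [0.1, 2.45], [-1.04, 4.18], [0.21, 1.99], [-2.66, 2.66]. Speed limits (rad/s): [2.57, 2.57, 3.14, 3.14, 3.14, 3.14, 3.14].

INTERFACE

Orientations are given as a 3x3 rotation matrix whose columns are the frame's x, y, z axes.
In Python, from rig import * gives the robot as it stands. Calls block until the motion is done:
- movep(position, orientation): joint-space move of the TCP to a pose.
- move_l(position, attitude=None, feed=0.15, until_force=None): straight line of the TCP; attitude=None keeps the orientation; feed is the mean speed in m/s. With until_force (N) it stops when the force on the tool has changed by that much, and returns True; else False.
- move_joints(angles): joint-space move.
- command_gripper(opening, newtons=None): finger opening in m; newtons is the grip in N (None keeps the last); returns when the fingers have stopped.
- sleep(seconds).
- inverse_kinematics(position, orientation): joint angles nearest the present ones, or None.
- sense(): the state.
- camera(name): name is "side" or "top"; returns (picture, depth): 480x640x3 uint8, red, green, blue; 480x640 float32, m along the optical axis (not along the pixel's ray), 0 where there is no reading.
- camera_params(name): a dict with "K" (3x3 intrinsics, pixels), "position" and "rotation" of the camera in the world. Camera axes: x right, y down, z forward; pixel columns grow to the right and rows downward; lengths in m; the calibration is good to about 2 mm. A picture is of the moment at which its call begins. camera_params takes no time and is no camera call.
A pose or a line that the arm cannot do raises Unreachable and nothing moves.
- finish_job(): hands the job in, once; it reports no verdict.
The state is a dict: "time_s": time; "joint_pos": joint angles; "qd": joint speeds; "joint_efforts": joint torques, N m; "position": TCP position; "tcp_rot": TCP orientation; "wrist_force": force on the tool from outside, world axes, zero at the start; "ft_torque": the same for the moment, N m; "finger_gap": finger opening in m.
Only numpy, scipy, OpenCV 4.12 (cv2) and the standard library are available. Lean on these libraries where they do the work, as an engineer would, in place of code of your own. Each camera call takes 0.05 s, during which the arm holds its last target.

## Working session

There is one attempt and no reset: what is moved stays moved. The work goes in short steps, each a Python script; the robot and the scene stay as the last script left them, time stands still between calls to the robot, and variables do not carry over. Pictures are saved under pics/ and viewed, and the job is handed in when it is done.

```bash
ls; mkdir -p pics; python3 - <<'E'
from rig import *
import cv2,numpy as np
for n in("side","top"):
    p,d=camera(n); cv2.imwrite(f"pics/{n}0.png",p[:,:,::-1]); np.save(f"pics/{n}0.npy",d)
    c=camera_params(n); print(n,c)
s=sense(); print(s)
E
```

```text
pics
side {'K': array([[487.95649902,   0.        , 313.40093224],
       [  0.        , 487.95649902, 241.04989242],
       [  0.        ,   0.        ,   1.        ]]), 'position': array([0.49769009, 0.84015005, 0.87817452]), 'rotation': array([[-0.99751577, -0.04926564,  0.05035068],
       [-0.0700872 ,  0.62229191, -0.7796413 ],
       [ 0.00707671, -0.78123343, -0.62419889]])}
top {'K': array([[563.58262246,   0.        , 320.12087905],
       [  0.        , 563.58262246, 244.77069871],
       [  0.        ,   0.        ,   1.        ]]), 'position': array([ 0.34725076, -0.01560361,  1.45033488]), 'rotation': array([[ 0.01751005, -0.98975424,  0.14170374],
       [-0.99981584, -0.01621956,  0.01025695],
       [-0.00785348, -0.14185725, -0.98985597]])}
{'time_s': 0.1, 'joint_pos': array([ 1.1930748 ,  0.46935855, -0.048592  ,  1.53360495,  0.02409271,
        1.14099659, -0.08228015]), 'qd': array([ 0.00098811, -0.0022416 , -0.00091815, -0.00391489,  0.00082411,
       -0.00217878, -0.00081868]), 'joint_efforts': array([ 4.61931213e-04, -5.11516929e+01, -4.71229444e-02, -2.38391608e+01,
        1.07572891e-02,  4.32715708e-03, -9.97896592e-07]), 'position': array([ 0.2305533 , -0.63387871,  0.25535491]), 'tcp_rot': array([[-6.63206321e-04,  9.39761147e-01,  3.41831167e-01],
       [ 1.65419802e-03,  3.41831805e-01, -9.39759693e-01],
       [-9.99998412e-01, -5.77981302e-05, -1.78125604e-03]]), 'wrist_force': array([-0.88400794,  0.3332054 , -0.08482146]), 'ft_torque': array([ 0.07175819, -0.00018115,  0.03411533]), 'finger_gap': 0.0854032569996059}
```

View pics/side0.png

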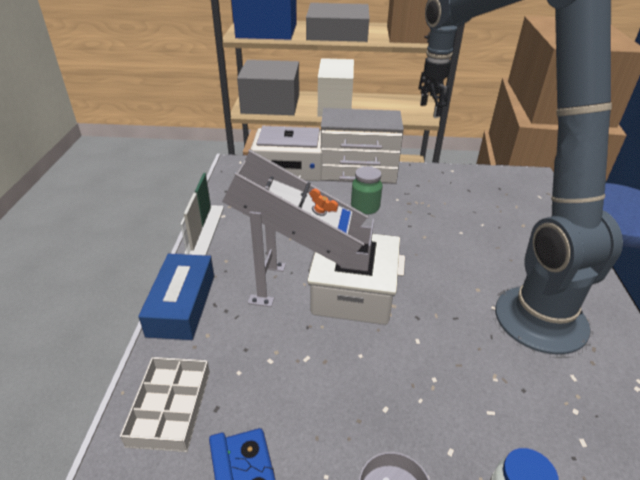

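View pics/top0.png

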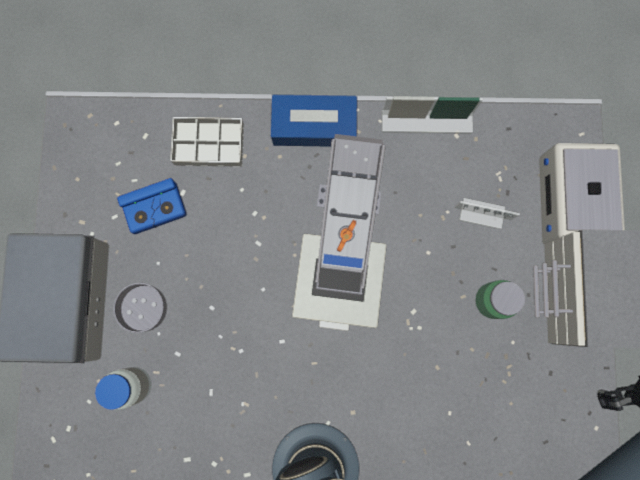

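The side view shows the chute with the nut at about (322,203) and the blue strip at about (345,219). In the top view the nut is at about (346,234) and the strip at about (343,261). The jar is at (505,300) and the gauge at (485,212), both off to the robot's right. I'll enlarge the crops.

```bash
python3 - <<'E'
import cv2
a=cv2.imread("pics/side0.png")[140:280,215:390]; cv2.imwrite("pics/s1.png",cv2.resize(a,None,fx=4,fy=4,interpolation=cv2.INTER_CUBIC))
a=cv2.imread("pics/top0.png")[125:310,280:400]; cv2.imwrite("pics/t1.png",cv2.resize(a,None,fx=3.2,fy=3.2,interpolation=cv2.INTER_CUBIC))
E
```

```text
(no output)
```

View pics/s1.png

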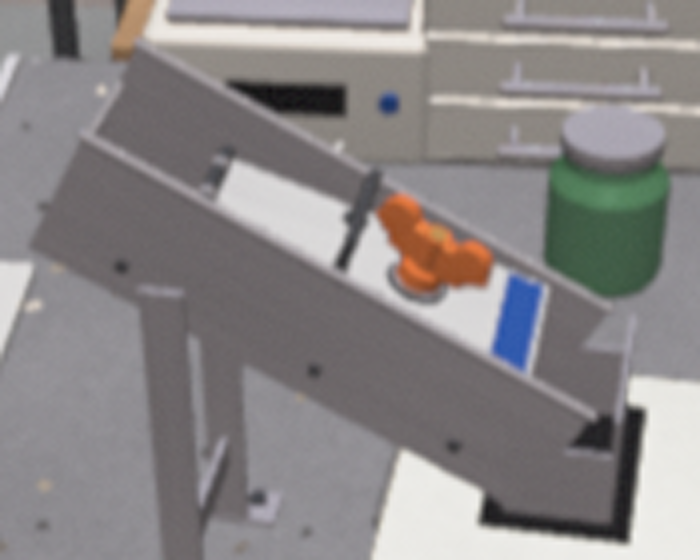

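View pics/t1.png

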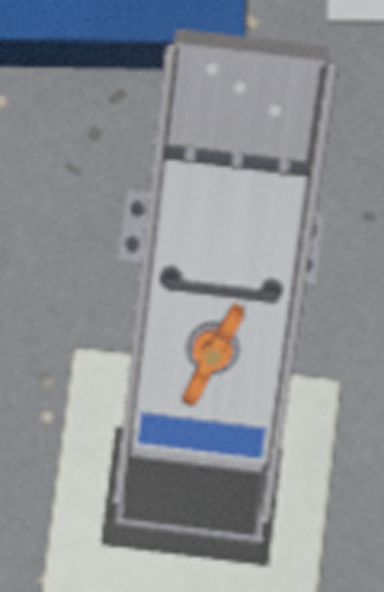

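```bash
cat > h.py <<'E'
import numpy as np,cv2
from rig import *
def cloud(n,d):
    c=camera_params(n);K=c["K"];v,u=np.mgrid[:480,:640]
    r=np.stack([(u-K[0,2])/K[0,0],(v-K[1,2])/K[1,1],np.ones_like(u)],-1)*d[...,None]
    return r@c["rotation"].T+c["position"]
def proj(n,X):
    c=camera_params(n);p=(np.atleast_2d(X)-c["position"])@c["rotation"]@c["K"].T
    return p[:,:2]/p[:,2:]
def tri(us,ut):
    A=[];b=[]
    for n,u in(("side",us),("top",ut)):
        c=camera_params(n);r=c["rotation"]@np.linalg.inv(c["K"])@[u[0],u[1],1];r/=np.linalg.norm(r)
        M=np.eye(3)-np.outer(r,r);A.append(M);b.append(M@c["position"])
    x=np.linalg.lstsq(np.vstack(A),np.hstack(b),rcond=None)[0]
    return x,[np.linalg.norm(A[i]@x-b[i])for i in(0,1)]
E
python3 - <<'E'
from h import *
for n,(r0,r1,c0,c1) in(("side",(140,280,215,385)),("top",(125,310,300,390))):
    im=cv2.imread(f"pics/{n}0.png");d=np.load(f"pics/{n}0.npy");P=cloud(n,d)
    hsv=cv2.cvtColor(im,cv2.COLOR_BGR2HSV);m=np.zeros((480,640),bool);m[r0:r1,c0:c1]=1
    H,S,V=[hsv[...,i].astype(int) for i in range(3)]
    for nm,k in(("orange",(H<15)&(S>140)&(V>120)),("blue",(H>100)&(H<125)&(S>140)&(V>100))):
        k=k&m&(d>0)
        if n=="top" and nm=="blue": k[:200]=0
        v,u=np.where(k);X=P[k];X=X[np.isfinite(X).all(1)]
        print(n,nm,k.sum(),"px",u.mean().round(1),v.mean().round(1),"med",np.median(X,0).round(4),"min",X.min(0).round(3),"max",X.max(0).round(3))
        q,s,vt=np.linalg.svd(X-np.median(X,0),full_matrices=False);print(vt.round(3))
# triangulate
f=lambda x,y:(215+x/4,140+y/4); g=lambda x,y:(280+x/3.2,125+y/3.2)
for nm,a,b in[("nearUp",(88,135),(168,47)),("farUp",(140,42),(332,62)),("nearDn",(600,418),(118,502)),("farDn",(610,305),(265,522)),
 ("blue c DR",(542,284),(264,457)),("blue DL",(527,372),(138,444)),("blue UL",(492,353),(143,413)),("blue UR",(512,275),(266,428)),
 ("hand near",(343,262),(168,277)),("hand far",(374,178),(273,290)),("nut top",(438,233),(212,353))]:
    x,e=tri(f(*a),g(*b));print(nm,x.round(4),np.round(e,4))
E
```

```text
side orange 339 px 322.3 201.9 med [ 0.5392 -0.0516  0.2745] min [ 0.504 -0.109  0.243] max [ 0.565 -0.034  0.299]
[[-0.842  0.456 -0.287]
 [-0.378 -0.12   0.918]
 [-0.385 -0.882 -0.273]]
side blue 151 px 342.3 217.4 med [ 0.4872 -0.0566  0.2268] min [ 0.476 -0.567  0.07 ] max [ 0.598 -0.018  0.231]
[[-0.192  0.941  0.277]
 [-0.783 -0.317  0.536]
 [ 0.592 -0.113  0.798]]
top orange 155 px 346.0 234.6 med [ 0.5407 -0.0558  0.2817] min [ 0.505 -0.074  0.256] max [ 0.565 -0.041  0.3  ]
[[-0.849  0.434 -0.301]
 [-0.393 -0.139  0.909]
 [-0.353 -0.89  -0.288]]
top blue 275 px 342.4 260.6 med [ 0.4877 -0.0514  0.2284] min [ 0.477 -0.093  0.22 ] max [ 0.5   -0.012  0.235]
[[-0.105 -0.994  0.007]
 [-0.923  0.095 -0.372]
 [-0.37   0.045  0.928]]
nearUp [ 0.7161 -0.0256  0.3545] [0.0024 0.0024]
farUp [ 0.7074 -0.1289  0.3539] [0.003 0.003]
nearDn [0.4404 0.0033 0.206 ] [0.002 0.002]
farDn [ 0.4308 -0.0984  0.2092] [0.0007 0.0007]
blue c DR [ 0.4728 -0.0963  0.2237] [0.0007 0.0007]
blue DL [ 0.4802 -0.0101  0.2248] [0.0007 0.0007]
blue UL [ 0.5001 -0.0132  0.2344] [0.001 0.001]
blue UR [ 0.4914 -0.0971  0.2286] [0.0015 0.0015]
hand near [ 0.584  -0.0283  0.28  ] [0.0022 0.0022]
hand far [ 0.5733 -0.0969  0.2912] [0.0029 0.0029]
nut top [ 0.5338 -0.0579  0.2817] [0.0017 0.0017]
```

```bash
cat >> h.py <<'E'
ps=np.deg2rad(-5.6);th=np.deg2rad(28)
u=np.array([np.cos(th)*np.cos(ps),np.cos(th)*np.sin(ps),np.sin(th)])
n=np.array([-np.sin(th)*np.cos(ps),-np.sin(th)*np.sin(ps),np.cos(th)])
v=np.cross(n,u)
P=np.array([.5509,-.0602,.2302])
def R(phi):  # jaw axis z at angle phi (ccw from u seen from above), tool pointing -n
    z=np.cos(phi)*u+np.sin(phi)*v; x=-n
    return np.column_stack([x,np.cross(z,x),z])
E
python3 - <<'E'
from h import *
X=P-.058*u+n*(.07+.025)
for a in(90,-90):
    q=inverse_kinematics(X,R(np.deg2rad(a)));print("press",a,None if q is None else np.round(q,2))
X=P+n*(.034+.006)
for a in range(-360,360,30):
    q=inverse_kinematics(X,R(np.deg2rad(a)));print(a,None if q is None else np.round(q,2))
E
```

```text
press 90 [ 0.69 -0.11 -0.63  2.24 -0.08  0.51  1.58]
press -90 [ 0.92 -0.12 -0.83  2.23 -0.16  0.51 -1.48]
-360 [ 0.77  0.11 -0.8   2.13  0.28  0.47 -0.32]
-330 [ 0.78  0.11 -0.8   2.13  0.28  0.47  0.2 ]
-300 [ 0.77  0.11 -0.8   2.13  0.28  0.47  0.73]
-270 [ 0.73  0.1  -0.76  2.13  0.26  0.47  1.26]
-240 [ 1.06  0.17 -1.13  2.12  0.46  0.5   1.62]
-210 [ 1.06  0.17 -1.13  2.12  0.46  0.5   2.14]
-180 None
-150 None
-120 [ 0.61  0.09 -0.63  2.13  0.22  0.46 -2.37]
-90 [ 0.71  0.1  -0.73  2.13  0.25  0.46 -1.87]
-60 [ 0.73  0.1  -0.76  2.13  0.26  0.47 -1.36]
-30 [ 0.75  0.1  -0.78  2.13  0.27  0.47 -0.84]
0 [ 0.77  0.11 -0.8   2.13  0.28  0.47 -0.32]
30 [ 0.78  0.11 -0.8   2.13  0.28  0.47  0.2 ]
60 [ 0.77  0.11 -0.8   2.13  0.28  0.47  0.73]
90 [ 0.73  0.1  -0.76  2.13  0.26  0.47  1.26]
120 [ 1.06  0.17 -1.13  2.12  0.46  0.5   1.62]
150 [ 1.06  0.17 -1.13  2.12  0.46  0.5   2.14]
180 None
210 None
240 [ 0.61  0.09 -0.63  2.13  0.22  0.46 -2.37]
270 [ 0.71  0.1  -0.73  2.13  0.25  0.46 -1.87]
300 [ 0.73  0.1  -0.76  2.13  0.26  0.47 -1.36]
330 [ 0.75  0.1  -0.78  2.13  0.27  0.47 -0.84]
```

```bash
python3 - <<'E'
from h import *
s=sense();p=s["position"]
command_gripper(0.0,40)
move_l([p[0],p[1],.38],feed=.3)
X=P-.058*u+n*(.09+.025)
movep(X,R(np.pi/2))
s=sense();print(s["time_s"],s["position"]-X,s["joint_pos"].round(2),s["wrist_force"].round(2),s["finger_gap"])
for nm in("side","top"):
    im,d=camera(nm);cv2.imwrite(f"pics/{nm}2.png",cv2.resize(im[100:310,200:420,::-1],None,fx=2.7,fy=2.7,interpolation=cv2.INTER_CUBIC))
E
```

```text
3.6667 [ 0.00037665 -0.00059018  0.00023921] [ 0.62 -0.15 -0.54  2.23 -0.11  0.56  1.61] [ 0.96 -0.39 -0.01] 5.3912921241544524e-05
```

View pics/side2.png

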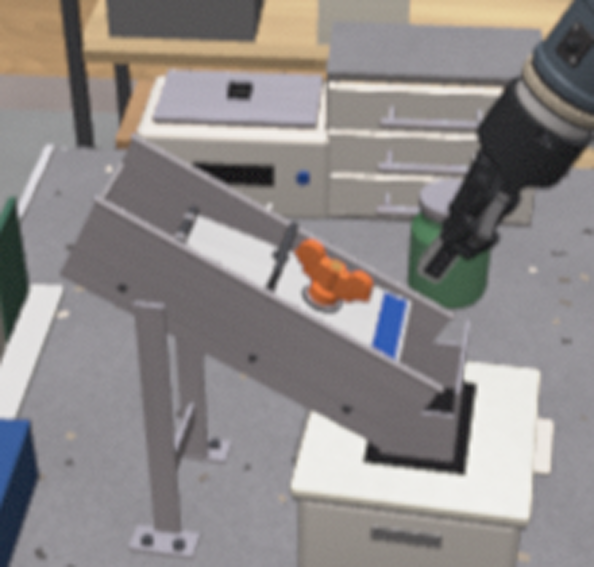

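View pics/top2.png

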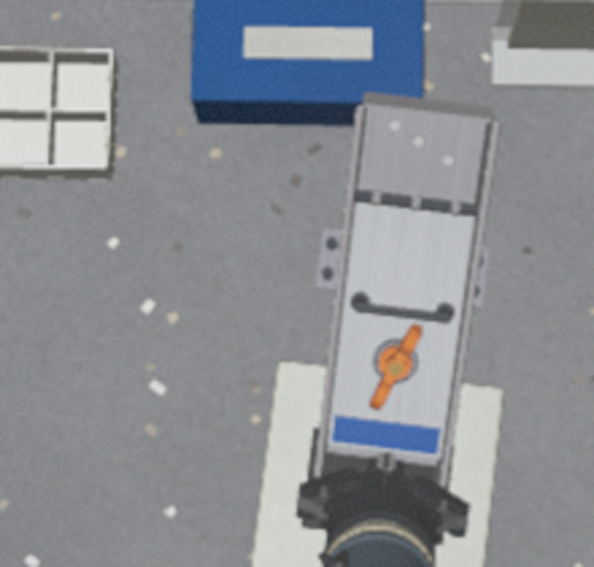

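The fingertip at side crop (435,270) lines up with the strip's middle, and the strip is at top crop (386,436). Next I press along the normal.

```bash
python3 - <<'E'
from h import *
b=P-.058*u
def st(t):
    s=sense();d=s["position"]-b;print(t,round(s["time_s"],2),"tip h mm",((d@n-.025)*1e3).round(1),"u",(d@u*1e3).round(1),"F",(s["wrist_force"]@n).round(1))
st(0)
r=move_l(b+n*(.033+.025),feed=.12,until_force=2);print(r);st(1)
r=move_l(b+n*(-.010+.025),feed=.04,until_force=18);print(r);st(2)
sleep(.3);st(3)
E
```

```text
0 3.77 tip h mm 90.0 u 0.4 F -0.5
True
1 3.98 tip h mm 85.3 u -0.4 F -0.3
True
2 5.89 tip h mm -0.6 u -1.1 F 11.9
3 6.19 tip h mm -0.6 u -1.2 F 11.9
```

```bash
python3 - <<'E'
from h import *
b=P-.058*u
def st(t):
    s=sense();d=s["position"]-b;print(t,round(s["time_s"],2),"tip h mm",((d@n-.025)*1e3).round(1),"u",(d@u*1e3).round(1),"F",(s["wrist_force"]@n).round(1))
r=move_l(b+n*(-.008+.025),feed=.03,until_force=15);print(r);st(2)
move_l(b+n*(.09+.025)-u*.07,feed=.25);st(4)
for nm in("side","top"):
    im,d=camera(nm);np.save(f"pics/{nm}3.npy",d);cv2.imwrite(f"pics/{nm}3.png",im[:,:,::-1])
    cv2.imwrite(f"pics/{nm}3c.png",cv2.resize(im[150:290,280:400,::-1] if nm=="top" else im[140:280,215:390,::-1],None,fx=4,fy=4,interpolation=cv2.INTER_CUBIC))
E
```

```text
True
2 6.4 tip h mm -0.7 u -1.1 F 23.0
4 7.06 tip h mm 89.8 u -69.1 F -0.8
```

View pics/side3c.png

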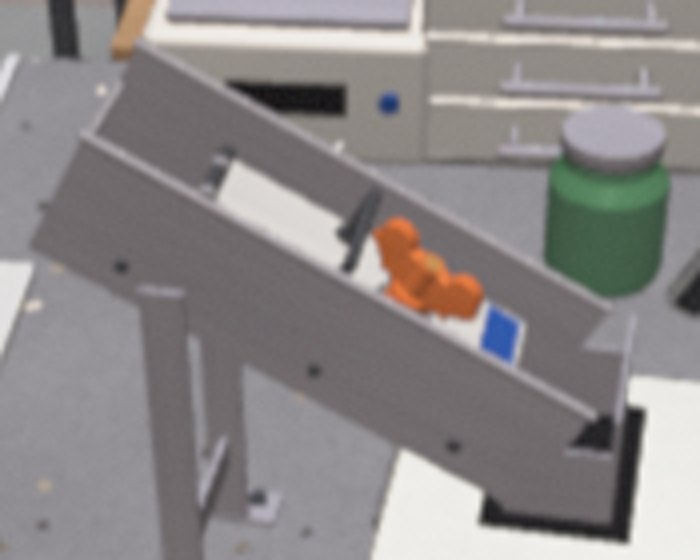

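View pics/top3c.png

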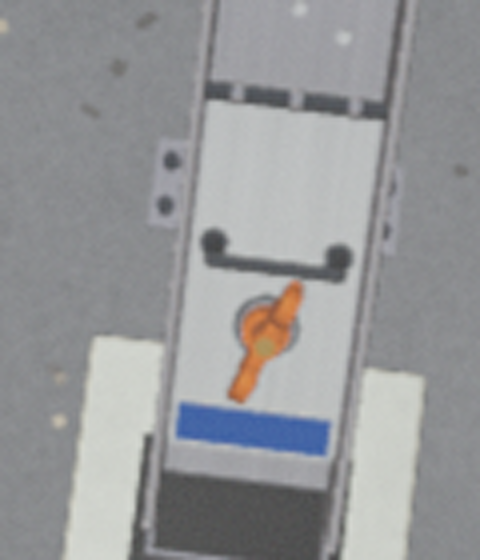

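The cover now lies parallel to the cheeks, with the strip sunk behind the near cheek. The wing tips are at side crop (400,228) and (465,292), and at top crop (297,285) and (238,398). Next I refine the nut's axis and the wing angle.

```bash
python3 - <<'E'
from h import *
from scipy.optimize import least_squares
X=[]
masks={}
for nm,(r0,r1,c0,c1) in(("side",(180,230,300,345)),("top",(210,260,330,365))):
    im=cv2.imread(f"pics/{nm}3.png");d=np.load(f"pics/{nm}3.npy");C=cloud(nm,d)
    hsv=cv2.cvtColor(im,cv2.COLOR_BGR2HSV).astype(int);k=(hsv[...,0]<15)&(hsv[...,1]>140)&(hsv[...,2]>120)&(d>0)
    m=np.zeros_like(k);m[r0:r1,c0:c1]=1;k&=m
    k=cv2.erode(k.astype(np.uint8),np.ones((2,2)))>0
    Q=(C[k]-P);L=np.c_[Q@u,Q@v,Q@n]*1e3
    w=L[(L[:,2]>18)]
    print(nm,len(L),len(w),"ext",w.min(0).round(1),w.max(0).round(1),"med",np.median(w,0).round(1))
    xy=w[:,:2]; l=cv2.fitLine(xy.astype(np.float32),cv2.DIST_HUBER,0,.01,.01).ravel();print("ang",np.degrees(np.arctan2(l[1],l[0])).round(1),l.round(2))
    al=(xy-l[2:])@l[:2];mid=l[2:]+l[:2]*(al.min()+al.max())/2;print("len",np.ptp(al),"mid",mid.round(1))
    # cover surface points
    k2=(hsv[...,1]<40)&(hsv[...,2]>150)
    Q=(C-P);a,bb,c=Q@u,Q@v,Q@n
    kk=k2&(abs(bb)<.035)&(a>-.04)&(a<.11)&(abs(c)<.012)&(d>0);print("cover h",np.median(c[kk])*1e3,kk.sum(),"slope",np.polyfit(a[kk],c[kk],1))
f=lambda x,y:(215+x/4,140+y/4); g=lambda x,y:(280+x/4,150+y/4)
for a,b in(((400,228),(297,285)),((465,292),(238,398)),((433,264),(264,345))):
    x,e=tri(f(*a),g(*b));q=x-P;print((np.array([q@u,q@v,q@n])*1e3).round(1),np.round(e,4))
E
```

```text
side 257 224 ext [-30.2  -9.1  18. ] [31.8 19.7 42.6] med [ 2.6  6.3 31. ]
ang -22.1 [ 0.93 -0.38  1.37  5.5 ]
len 66.06646771376438 mid [1.7 5.4]
cover h -1.6573603813498157 344 slope [-0.00304929 -0.00148385]
top 108 89 ext [-27.6 -13.1  19. ] [34.2 12.6 45.7] med [ 9.5  0.  37. ]
ang -21.1 [ 0.93 -0.36  6.84 -0.08]
len 65.17240406212181 mid [3.9 1.1]
cover h -1.3122860302267727 1667 slope [-0.0014849  -0.00121372]
[ 30.2 -13.2  33.6] [0.0066 0.0066]
[-25.3  11.2  36.8] [0.0032 0.0032]
[ 0.7  0.6 34.1] [0.0012 0.0012]
```

```bash
cat >> h.py <<'E'
A=P+.002*u+.001*v-.001*n
def st(t=""):
    s=sense();d=s["position"]-A;f=s["wrist_force"];m=s["ft_torque"]
    print(t,"t%.2f"%s["time_s"],"uvn",(np.array([d@u,d@v,d@n])*1e3).round(1),"F",np.array([f@u,f@v,f@n]).round(1),"M",np.array([m@u,m@v,m@n]).round(2),"q7 %.3f gap %.1f"%(s["joint_pos"][6],s["finger_gap"]*1e3))
    return s
E
python3 - <<'E'
from h import *
ph=np.deg2rad(68.5)
command_gripper(.040,40)
move_l(A+n*.12,R(ph),feed=.2);s=st("hover");print(s["joint_pos"].round(3))
r=move_l(A+n*.040,feed=.08,until_force=8);print(r);st("down")
for nm in("side","top"):
    im,d=camera(nm)
    cv2.imwrite(f"pics/{nm}4c.png",cv2.resize(im[150:290,280:400,::-1] if nm=="top" else im[140:280,215:390,::-1],None,fx=4,fy=4,interpolation=cv2.INTER_CUBIC))
E
```

```text
hover t8.43 uvn [-1.200e+00 -1.000e-01  1.196e+02] F [ 0.8 -0.4  0.3] M [-0.05  0.45  0.  ] q7 1.177 gap 40.0
[ 0.743 -0.08  -0.683  2.093 -0.046  0.624  1.177]
False
down t9.57 uvn [ 0.2  0.1 40.3] F [0.1 0.6 0.3] M [0.08 0.44 0.08] q7 0.889 gap 40.0
```

View pics/side4c.png

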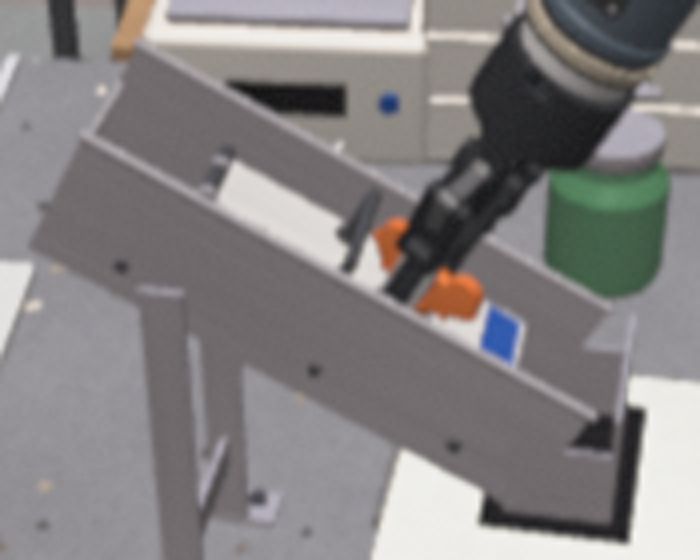

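View pics/top4c.png

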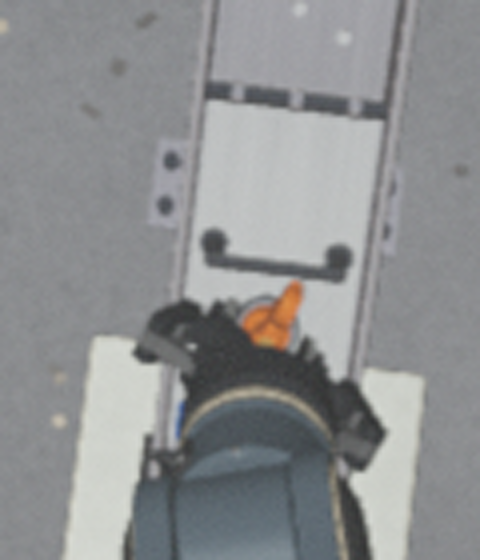

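The fingers straddle the blade at its middle, around side crop (425,265), clear of the handle and cheeks. Now I grip and turn.

```bash
python3 - <<'E'
from h import *
s0=sense()
command_gripper(.0,50);s=st("grip")
q=s0["joint_pos"].copy();q0=q[6]
for a in(-.25,-.8,-1.5,-2.2,-2.6):
    q[6]=q0+a;move_joints(q);s=st(a)
    if abs(s["ft_torque"]@n)>.8 or np.linalg.norm(s["wrist_force"])>35: print("stop");break
E
```

```text
grip t10.05 uvn [-0.4 -1.5 40.4] F [-1.7 -3.5  6.1] M [-0.67  0.84 -0.04] q7 0.889 gap 9.0
-0.25 t10.40 uvn [-0.5 -1.7 40.4] F [-1.6 -4.7  3.8] M [-0.98  0.96 -0.12] q7 0.642 gap 8.7
-0.8 t10.99 uvn [-0.9 -2.1 40.4] F [-3.5 -3.8  4.8] M [-1.11  1.11 -0.11] q7 0.092 gap 8.9
-1.5 t11.70 uvn [-1.6 -2.1 40.4] F [-5.4 -5.3  7.5] M [-1.13  1.3  -0.08] q7 -0.608 gap 8.7
-2.2 t12.41 uvn [-2.1 -1.7 40.4] F [-5.3 -4.4  9.1] M [-1.    1.56 -0.14] q7 -1.308 gap 8.8
-2.6 t12.88 uvn [-2.2 -1.4 40.4] F [-7.  -2.9  9. ] M [-0.9   1.65 -0.15] q7 -1.708 gap 8.8
```

```bash
python3 - <<'E'
from h import *
s=sense();q=s["joint_pos"].copy()
while q[6]>-2.56:
    q[6]-=.07;q[6]=max(q[6],-2.58);move_joints(q);s=st("cmd %.3f"%q[6])
    if abs(s["ft_torque"]@n)>.45: print("stop");break
E
```

```text
cmd -1.778 t13.12 uvn [-2.4 -1.4 40.5] F [-1.5 -1.3  1.9] M [-0.27  0.59 -0.09] q7 -1.775 gap 8.6
cmd -1.848 t13.38 uvn [-2.4 -1.3 40.4] F [-1.9 -0.3  2.8] M [-0.31  0.71 -0.14] q7 -1.845 gap 9.0
cmd -1.918 t13.62 uvn [-2.3 -1.3 40.5] F [-1.9 -0.1  3.9] M [-0.22  0.77 -0.14] q7 -1.915 gap 8.7
cmd -1.988 t13.88 uvn [-2.4 -1.2 40.4] F [-2.7 -0.2  5. ] M [-0.16  0.79 -0.1 ] q7 -1.985 gap 9.1
cmd -2.058 t14.12 uvn [-2.3 -1.1 40.4] F [-3.1  0.7  4.4] M [ 0.03  0.9  -0.12] q7 -2.055 gap 9.4
cmd -2.128 t14.38 uvn [-2.3 -1.1 40.4] F [-4.5  2.   5.4] M [ 0.11  0.91 -0.13] q7 -2.125 gap 8.4
cmd -2.198 t14.62 uvn [-2.3 -1.  40.4] F [-3.4  1.8  4.8] M [ 0.14  0.9  -0.16] q7 -2.195 gap 8.8
cmd -2.268 t14.88 uvn [-2.3 -0.9 40.4] F [-2.5  1.3  4.7] M [ 0.12  0.94 -0.13] q7 -2.265 gap 8.9
cmd -2.338 t15.12 uvn [-2.3 -0.9 40.4] F [-2.7  1.4  5.6] M [ 0.21  0.9  -0.1 ] q7 -2.334 gap 8.7
cmd -2.408 t15.38 uvn [-2.2 -0.8 40.4] F [-2.8  2.2  5.8] M [ 0.22  0.89 -0.18] q7 -2.404 gap 8.6
cmd -2.478 t15.62 uvn [-2.2 -0.8 40.4] F [-2.   2.4  5. ] M [ 0.31  0.88 -0.15] q7 -2.474 gap 8.6
cmd -2.548 t15.88 uvn [-2.2 -0.7 40.4] F [-2.   2.5  3.2] M [ 0.39  0.91 -0.08] q7 -2.543 gap 8.8
cmd -2.580 t16.12 uvn [-2.1 -0.7 40.4] F [-2.1  2.9  3.8] M [ 0.41  0.86 -0.1 ] q7 -2.575 gap 8.8
```

```bash
cat >> h.py <<'E'
A2=A-.0013*u-.0012*v
E
python3 - <<'E'
from h import *
s=sense();z=s["tcp_rot"][:,2];ph=np.arctan2(z@v,z@u);print("phi",np.degrees(ph))
command_gripper(.040,50);st("open")
move_l(s["position"]+n*.05,feed=.12)
ph2=ph+np.pi
movep(A2+n*.09,R(ph2));st("hover")
for nm in("side","top"):
    im,d=camera(nm)
    cv2.imwrite(f"pics/{nm}5c.png",cv2.resize(im[150:290,280:400,::-1] if nm=="top" else im[140:280,215:390,::-1],None,fx=4,fy=4,interpolation=cv2.INTER_CUBIC))
r=move_l(A2+n*.040,feed=.08,until_force=8);print(r);s=st("down");print(s["joint_pos"].round(3))
E
```

```text
phi -129.99439269347573
open t16.52 uvn [-2.  -1.7 40.3] F [ 0.5 -0.6 -0.3] M [ 0.    0.48 -0.04] q7 -2.579 gap 39.7
hover t19.49 uvn [-1.2 -1.3 90. ] F [0.8 0.6 0.5] M [ 0.    0.5  -0.05] q7 0.442 gap 39.9
False
down t20.44 uvn [-1.2 -1.3 40. ] F [ 0.2 -0.1 -0.3] M [0.03 0.51 0.01] q7 0.866 gap 40.0
[-1.186  0.029  1.26   2.203 -0.03   0.442  0.866]
```

View pics/side5c.png

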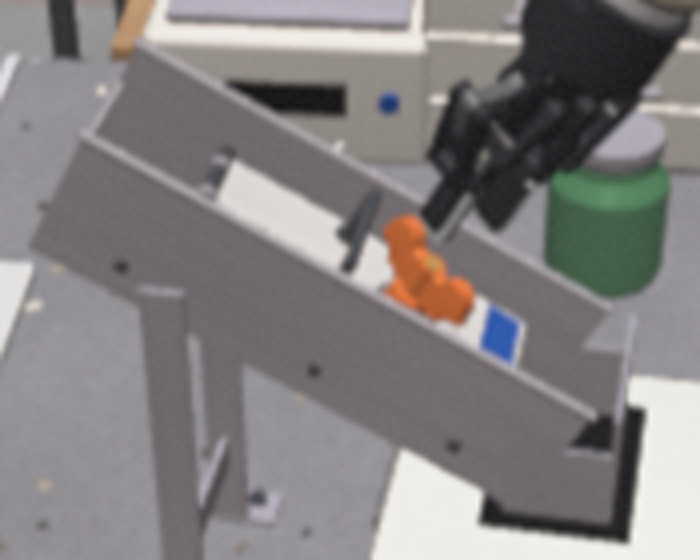

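The wings now lie at about -40° to the chute, which fits a 198° turn, and the fingers are straddling them again. I grip and go to the stop.

```bash
python3 - <<'E'
from h import *
q=sense()["joint_pos"].copy();q0=q[6]
command_gripper(.0,60);st("grip")
while q[6]>q0-.75:
    q[6]-=.04;move_joints(q);s=st("cmd %.3f"%(q[6]-q0))
    if abs(s["ft_torque"]@n)>.5: print("stop");break
E
```

```text
grip t20.82 uvn [-1.3 -1.4 40.3] F [-1.  -0.5  8. ] M [-0.11  0.91  0.01] q7 0.866 gap 8.4
cmd -0.040 t21.07 uvn [-1.3 -1.4 40.3] F [-1.4 -0.1  7.5] M [ 0.01  0.88 -0.05] q7 0.825 gap 8.9
cmd -0.080 t21.32 uvn [-1.3 -1.4 40.3] F [-1.7 -0.1  8.3] M [-0.04  0.86 -0.11] q7 0.785 gap 8.5
cmd -0.120 t21.57 uvn [-1.3 -1.4 40.3] F [-1.9  0.6  8.2] M [-0.06  0.91 -0.12] q7 0.745 gap 8.4
cmd -0.160 t21.82 uvn [-1.3 -1.4 40.3] F [-1.8  0.4  8.4] M [-0.09  0.88 -0.09] q7 0.705 gap 9.0
cmd -0.200 t22.07 uvn [-1.3 -1.4 40.3] F [-2.7 -0.5  8.5] M [-0.14  0.89  0.7 ] q7 0.667 gap 8.5
stop
```

```bash
python3 - <<'E'
from h import *
q=sense()["joint_pos"].copy()
for k in range(2):
    q[6]-=.025;move_joints(q);s=st("push")
    if abs(s["ft_torque"]@n)>1.3: break
E
```

```text
push t22.32 uvn [-1.3 -1.4 40.4] F [-0.8 -2.1  3.9] M [-0.22  0.7   1.09] q7 0.644 gap 8.7
push t22.57 uvn [-1.3 -1.4 40.4] F [-1.5 -0.9  7.2] M [-0.24  0.81  1.43] q7 0.619 gap 9.0
```

```bash
python3 - <<'E'
from h import *
s=sense()
command_gripper(.040,60);st("open")
move_l(s["position"]+n*.09-u*.03,feed=.15)
move_l(s["position"]+n*.14-u*.14,feed=.25);st("up")
for nm in("side","top"):
    im,d=camera(nm);np.save(f"pics/{nm}6.npy",d);cv2.imwrite(f"pics/{nm}6.png",im[:,:,::-1])
    cv2.imwrite(f"pics/{nm}6c.png",cv2.resize(im[150:290,280:400,::-1] if nm=="top" else im[140:280,215:390,::-1],None,fx=4,fy=4,interpolation=cv2.INTER_CUBIC))
    hsv=cv2.cvtColor(im,cv2.COLOR_RGB2HSV).astype(int);C=cloud(nm,d)
    k=(hsv[...,0]<15)&(hsv[...,1]>140)&(hsv[...,2]>120)&(d>0);Q=C-P;k&=(np.linalg.norm(Q,axis=2)<.07)
    k=cv2.erode(k.astype(np.uint8),np.ones((2,2)))>0
    L=np.c_[Q[k]@u,Q[k]@v,Q[k]@n]*1e3;w=L[L[:,2]>18]
    l=cv2.fitLine(w[:,:2].astype(np.float32),cv2.DIST_HUBER,0,.01,.01).ravel();print(nm,"ang",np.degrees(np.arctan2(l[1],l[0])),len(w))
    a,bb,c=Q@u,Q@v,Q@n;kk=(hsv[...,1]<40)&(hsv[...,2]>150)&(abs(bb)<.035)&(a>-.07)&(a<.11)&(abs(c)<.02)&(d>0);print("cover h,slope",np.median(c[kk])*1e3,np.polyfit(a[kk],c[kk],1)[0])
E
```

```text
open t22.98 uvn [-1.2 -1.5 40.3] F [-0.4 -0.4 -0.1] M [ 0.01  0.46 -0.01] q7 0.617 gap 40.0Traceback (most recent call last):
  File "<stdin>", line 5, in <module>
rig.Unreachable: the arm cannot follow that straight line within its joint ranges
```

```bash
cat > chk.py <<'E'
from h import *
for nm in("side","top"):
    im,d=camera(nm);cv2.imwrite(f"pics/{nm}6.png",im[:,:,::-1])
    cv2.imwrite(f"pics/{nm}6c.png",cv2.resize(im[150:290,280:400,::-1] if nm=="top" else im[140:280,215:390,::-1],None,fx=4,fy=4,interpolation=cv2.INTER_CUBIC))
    hsv=cv2.cvtColor(im,cv2.COLOR_RGB2HSV).astype(int);C=cloud(nm,d)
    k=(hsv[...,0]<15)&(hsv[...,1]>140)&(hsv[...,2]>120)&(d>0);Q=C-P;k&=(np.linalg.norm(Q,axis=2)<.07)
    k=cv2.erode(k.astype(np.uint8),np.ones((2,2)))>0
    L=np.c_[Q[k]@u,Q[k]@v,Q[k]@n]*1e3;w=L[L[:,2]>18]
    l=cv2.fitLine(w[:,:2].astype(np.float32),cv2.DIST_HUBER,0,.01,.01).ravel();print(nm,"ang",np.degrees(np.arctan2(l[1],l[0])),len(w))
    a,bb,c=Q@u,Q@v,Q@n;kk=(hsv[...,1]<40)&(hsv[...,2]>150)&(abs(bb)<.035)&(a>-.07)&(a<.11)&(abs(c)<.02)&(d>0);print("cover h,slope",np.median(c[kk])*1e3,np.polyfit(a[kk],c[kk],1)[0])
E
python3 - <<'E'
from h import *
st()
Rd=np.column_stack([[0,0,-1.],[0,1,0],[1,0,0]])
X=np.array([.43,-.10,.46])
for r in(R(np.deg2rad(40)),R(np.deg2rad(0)),Rd):
    q=inverse_kinematics(X,r);print(None if q is None else q.round(2))
    if q is not None: movep(X,r);break
st()
exec(open("chk.py").read())
E
```

```text
t24.81 uvn [-31.3  -1.4 130.2] F [0.2 0.3 0.2] M [-0.01  0.49 -0.05] q7 0.062 gap 40.0
[-0.3  -0.33  0.31  2.    0.17  0.97  0.56]
 t25.57 uvn [  2.3 -52.7 257.7] F [-0.1  0.8 -0.1] M [ 0.05  0.52 -0.04] q7 0.559 gap 40.1
side ang -49.523582 196
cover h,slope -1.6845376086693586 -0.0023467364465897247
top ang -49.95533 109
cover h,slope -1.262637367997029 -0.0004927432375930326
```

View pics/side6.png

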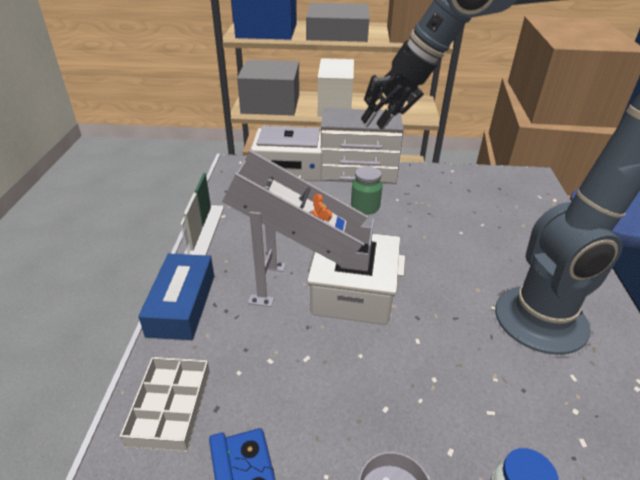

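View pics/top6.png

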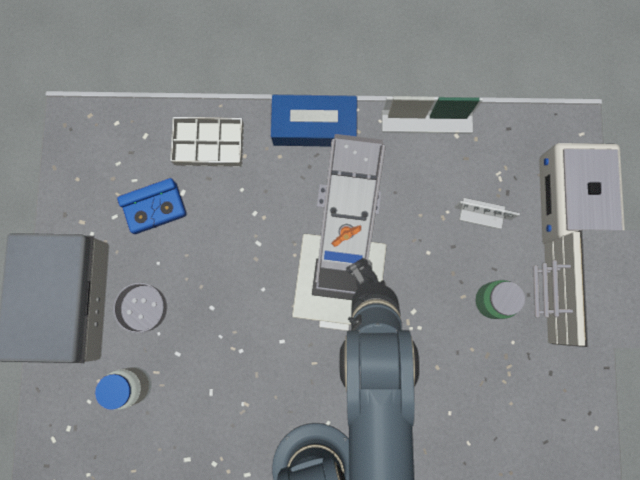

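The nut's wings are now at -49.7° in both views. The dock (152,205), tin (140,308), jar (505,300) and gauge (485,212) are unmoved, and the gripper hangs clear. I'm handing the job in.

```bash
python3 - <<'E'
from rig import *
finish_job()
print(sense()["time_s"])
E
```

```text
the job is handed in; nothing more can be done
the job is handed in; nothing more can be done
```

The cover is pressed home, the wing nut is tight against its stop, and the job was handed in at about 26 s of the 59 s allowed.

- **Cover:** I pressed on the blue strip with closed fingertips up to about 23 N. It stopped 0.7 mm below my estimate of the shut plane. Afterwards its slope was within 0.003 rad of the chute in both cameras' depth, and it stayed so to the end.
- **Wing nut:** I turned it clockwise in two grips, 3.46 rad and then about 0.2 rad. The torque then jumped from about 0.1 to 1.4 N m with almost no further turn, so it is against its stop. By the pictures it turned about 3.63 rad, against 3.65 rad counted at the wrist, within my reading error. That falls within the stated 2.8 to 3.8 rad.
- **Surroundings:** The gripper was opened and moved clear, with about zero force on it. In the last pictures the dock, gauge, tin and jar stand where they did at the start.

**What disagreed or failed:**
- **Axis estimate:** My first estimate of the nut's axis was about 2 mm off. I corrected it for the second grip.
- **Torque sign:** During free turning the axis torque read about -0.1 N m, the opposite sign to the friction I expected. I put that down to sensor offset.
- **Retreat:** One straight-line retreat was refused as unreachable, so I used a joint move instead.
- **No re-grip:** I did not re-grip the nut to test it again after letting go.

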